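Stop the dry bath and take the capped tube out for inspection

ROBOT

A 7-joint arm with a two-finger parallel gripper is mounted at the origin on a cart in front of the work surface, level with it; the furniture and walls round the work are solid. World frame = base frame: x ahead of the robot, y to its left, z up, the work surface at z = 0. Lengths are in m, angles in rad, forces in N, time in s.
With the tool pointing down it reaches from about 0.35 to 0.9 m from the base axis. Payload 7.2 kg.
Tool frame: the origin (TCP) lies between the finger pads; the fingertips stand 22 mm ahead of it and the grasp point (between the pads) lies 3 mm ahead of it; z points along the fingers, y is the line along which they close (so a half turn about z gives the same grasp; the last joint's range is limited). The gripper opens to 85 mm and grips with 20 to 120 N. Pads are 22 mm wide; open, the fingers measure 114 mm over their backs; the gripper's body (76 mm by 85 mm) begins 54 mm behind the grasp point. The pads swing forward as they close: fully open they stand 13 mm farther back than shut.
Start: joints at [1.161, 0.411, -0.013, 1.596, 0.006, 1.134, -0.082], TCP at [0.209, -0.589, 0.215] pointing down, gripper open.
Joint ranges: [-2.95, 2.95], [-0.29, 1.99], [-1.47, 1.44], [0.14, 2.54], [-1.03, 4.17], [0.13, 1.85], [-2.86, 2.86]. Speed limits (rad/s): [2.39, 2.39, 3.01, 3.01, 3.14, 3.14, 3.14].

INTERFACE

Orientations are given as a unit quaternion [x, y, z, w].
In Python, from workcell import ctrl gives the robot as it stands.
- The arm moves only by the shell command python3 -m handwheel 'ROWS' [FORCE]. ROWS is JSON, a list that holds one entry, the list of rows, each a list of 7 numbers: the shift along the tool's x, y, z normalised to -1 to 1, where 1 is 400 mm, then the turn, a rotation vector about the tool's x, y, z normalised to -1 to 1, where 1 is pi rad, then the gripper's target within -1 to 1 (shut at 1, half-way at 0, fully open at -1). A call has 1 to 20 rows; each row shifts and turns the commanded pose from where the row before left it, along the tool's axes as they then stand; what a row does not reach is not made up. A row lasts 1/8 s, in which the tool goes at most 62.5 mm and 10.7 degrees, less where a joint would pass 70% of its speed; a pose out of reach is approached as far as the arm can. A call with a number of a shift or a turn outside -1 to 1 is refused whole. A call with a gripper value outside its range is refused whole. The fingers move at their own pace and stop on an object; FORCE is the grip in N (left out, the last holds). Time passes only in rows, so rows that do not move let the fingers close. It gives the time, the measured TCP pose, the force, the opening and the grip force at its end, in the units of the state.
- ctrl.sense(): the state, without advancing time (a new reading comes with each control period).
- ctrl.get_image(name): name is "scene" or "top" or "wrist"; returns the picture (420x560x3 uint8, red, green, blue); there is no depth.
- ctrl.camera_model(name): a dict with "mtx" (3x3 intrinsics, pixels), "camera_from_world" (4x4, takes a point from world to camera coordinates). Camera axes: x right, y up, looking along -z (the intrinsics and any distortion apply to the point x, -y, -z); pixel columns grow to the right and rows downward; lengths in m; the calibration is good to about 2 mm. A picture is of the moment at which its call begins: read the wrist's pose just before it. camera_model takes no time and is no camera call; for the wrist camera it gives the pose at the moment of the call.
- ctrl.job_done(): hands the job in; it is judged then, once.
The state is a dict: "t": time; "q": joint angles; "joint_velocities": joint speeds; "effort": joint torques, N m; "tool_pos": TCP position; "tcp_rot": TCP orientation; "contact_force": force on the tool from outside, world axes, zero at the start; "wrist_torque": the same for the moment, N m; "opening": finger opening in m; "grasp_force": force on a finger pad.
Only numpy, scipy, OpenCV 4.12 (cv2) and the standard library are available. Lean on these libraries where they do the work, as an engineer would, in place of code of your own. Each camera call takes 0.05 s, during which the arm holds its last target. There are 200 camera calls.

TASK

Stop the dry bath by pressing its keys fully in, one at a time and letting each come back up before the next: yellow, then red, then green. Then draw the blue-capped tube straight up out of its well, and once it is clear tip it to about 45 degrees, cap end still uppermost, to inspect the contents at its tip, with its middle at least 20 cm above the bench. Finish while holding it still like that in the gripper, and leave the open tube standing in its well and everything else where it is.

Things in the scene. Friction and masses are not known exactly. Their poses are not given: they have to be found in the camera images.
- dry_bath: white tube heater, fixed, 250 mm wide along its y; origin on the bench, under the step between its parts. In front (x -100 to 0 mm) a console, top 48 mm above the bench, with three coloured keys and a dark display; behind (x 0 to 90 mm) the heater: white rim 70 mm high round an aluminium block, top 78 mm above the bench, with three wells in a row.
- well_1 (a point): centre of the mouth of the middle well in the aluminium block, 78 mm above the bench; the others lie 62 mm to either side along the heater's y. Wells are 32 mm in diameter and 66 mm deep (floor 12 mm above the bench); axes as the heater's. One well holds the blue-capped tube, one the open tube, one is shut by a flat black plug with a small knob, 21 mm high; which is which varies.
- capped_tube_mid (a point): centre (half-way up, 57.5 mm above its tip) of the tube with the blue screw cap: 115 mm long, body 29 mm in diameter with a conical tip, cap 34 to 36 mm in diameter over the top 17 mm; 36 to 72 g; z runs along the tube from tip to cap. Standing in its well its top is 127 mm above the bench, 49 mm above the block.
- open_tube_mid (a point): centre (56 mm above its tip) of the translucent whitish tube without a cap, 29 mm in diameter, 112 mm long, standing loose in a well; z along the tube towards its mouth
- key_yellow_top (a point): centre of the top face of the yellow key, a round spring push button 24 mm in diameter on the console, pressed straight down; the keys are 60 mm apart (62 mm in front of the dry bath's origin) and their left-to-right order varies
- key_yellow (a joint): travel of the yellow key in m: 0 when up, 0.006 fully pressed, which takes about 4.5 N; it springs back when let go
- key_red_top (a point): centre of the top face of the red key, a round spring push button 24 mm in diameter on the console, pressed straight down; the keys are 60 mm apart (62 mm in front of the dry bath's origin) and their left-to-right order varies
- key_red (a joint): travel of the red key in m: 0 when up, 0.006 fully pressed, which takes about 4.5 N; it springs back when let go
- key_green_top (a point): centre of the top face of the green key, a round spring push button 24 mm in diameter on the console, pressed straight down; the keys are 60 mm apart (62 mm in front of the dry bath's origin) and their left-to-right order varies
- key_green (a joint): travel of the green key in m: 0 when up, 0.006 fully pressed, which takes about 4.5 N; it springs back when let go
- black_vial_mid (a point): centre (25 mm up) of a vial with a black cap, 22 mm in diameter, 51 mm tall, a loose bystander on the right
- green_vial_mid (a point): centre (25 mm up) of a vial with a green cap, 22 mm in diameter, 51 mm tall, a loose bystander on the left

How it is judged:
On the way, in this order (a step that is already met when the one before it is completed fails the run):
1. the yellow key is pressed in (more than 4 mm) with the other two up and the capped tube still in its well (value of joint key_yellow above 0.004 m and value of joint each of key_red, key_green below 0.002 m and height (world z) of capped_tube_mid below 0.085 m), for 0.02 s.
2. the red key is pressed in (more than 4 mm) with the other two up and the capped tube still in its well (value of joint key_red above 0.004 m and value of joint each of key_yellow, key_green below 0.002 m and height (world z) of capped_tube_mid below 0.085 m), for 0.02 s.
3. the green key is pressed in (more than 4 mm) with the other two up and the capped tube still in its well (value of joint key_green above 0.004 m and value of joint each of key_yellow, key_red below 0.002 m and height (world z) of capped_tube_mid below 0.085 m), for 0.02 s.
4. the capped tube has been drawn out roughly upright (within 20 degrees), its tip clear of the block, all keys up (height (world z) of capped_tube_mid above 0.145 m and angle between capped_tube_mid's own z axis and vertical below 0.35 rad and value of joint each of key_yellow, key_red, key_green below 0.002 m), for 0.05 s.
At the end, for the whole second after the job is handed in: The capped tube is held by the fingers alone, still, its middle more than 0.20 m above the bench, leaning 33 to 57 degrees from upright with the cap end up; the keys are up, the open tube stands in its well, and the black-capped and green-capped vials are within 30 mm of where they stood (height (world z) of capped_tube_mid above 0.2 m and angle between capped_tube_mid's own z axis and vertical between 0.576 and 0.995 rad and contact force between the fingers and capped_tube above 0.5 N and contact force between capped_tube and dry_bath below 0.05 N and contact force between capped_tube and open_tube below 0.05 N and linear speed of capped_tube below 0.05 m/s and value of joint each of key_yellow, key_red, key_green below 0.002 m and z of open_tube_mid in the frame of dry_bath below 0.085 m and angle between open_tube_mid's own z axis and vertical below 0.2 rad and distance of each of black_vial_mid, green_vial_mid from where it was at the start of the episode below 0.03 m); the arm keeps its last pose, push and grip.
It fails at once if two keys are pressed at once (value of joint each of key_yellow, key_red above 0.003 m or value of joint each of key_red, key_green above 0.003 m or value of joint each of key_yellow, key_green above 0.003 m).
It fails at once if the open tube is lifted out of or tipped from its well (not (z of open_tube_mid in the frame of dry_bath below 0.085 m) or not (angle between open_tube_mid's own z axis and vertical below 0.2 rad)).
It fails at once if the black-capped or green-capped vial is displaced by more than 30 mm (not (distance of black_vial_mid from where it was at the start of the episode below 0.03 m) or not (distance of green_vial_mid from where it was at the start of the episode below 0.03 m)).
It also fails if it takes over 51 s, if anything falls off the work surface, if the arm or the gripper's body presses on something with over 40 N, if the wrist force passes 120 N, or if a joint passes its speed limit or range.

## Working session

There is one attempt and no reset: what is moved stays moved. The work goes in short steps, Python scripts to look and compute and a shell command to move; the robot and the scene stay as the last step left them, time stands still between calls to the robot, and variables do not carry over. Pictures are saved under pics/ and viewed, at most 10 in all, crops included, and the job is handed in when it is done.

```bash
mkdir -p pics; ls; python3 - <<'E'
from workcell import ctrl
import cv2,numpy as np
s=ctrl.sense();print({k:np.round(v,3).tolist() for k,v in s.items()})
for n in("scene","top"):
    cv2.imwrite(f"pics/{n}0.png",ctrl.get_image(n)[:,:,::-1])
    m=ctrl.camera_model(n);print(n,np.round(m["mtx"],1).tolist(),np.round(m["camera_from_world"],3).tolist(),m.keys())
E
```

```text
pics
{'t': 0.0, 'q': [1.161, 0.412, -0.013, 1.597, 0.006, 1.134, -0.082], 'joint_velocities': [-0.001, -0.0, -0.001, 0.0, 0.0, 0.0, 0.0], 'effort': [-0.002, -60.063, 0.681, -29.941, 0.014, 0.011, 0.0], 'tool_pos': [0.209, -0.588, 0.214], 'tcp_rot': [0.985, 0.17, -0.0, -0.001], 'contact_force': [-0.031, -0.512, -0.017], 'wrist_torque': [-0.069, 0.064, 0.007], 'grasp_force': 0.0, 'opening': 0.086}
scene [[427.9, 0.0, 282.6], [0.0, 427.9, 209.2], [0.0, 0.0, 1.0]] [[-0.428, -0.904, 0.005, 0.32], [0.393, -0.181, 0.902, -0.281], [-0.814, 0.388, 0.432, -0.611], [0.0, 0.0, 0.0, 1.0]] dict_keys(['mtx', 'camera_from_world'])
top [[382.2, 0.0, 284.5], [0.0, 382.2, 211.4], [0.0, 0.0, 1.0]] [[-0.005, -1.0, -0.017, 0.089], [0.998, -0.006, 0.065, -0.577], [-0.066, -0.017, 0.998, -1.114], [0.0, 0.0, 0.0, 1.0]] dict_keys(['mtx', 'camera_from_world'])
```

View pics/scene0.png

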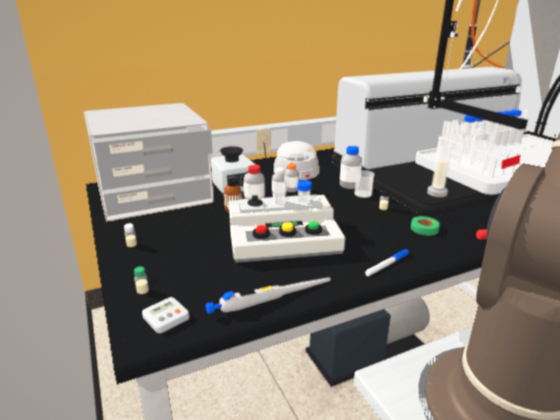

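View pics/top0.png

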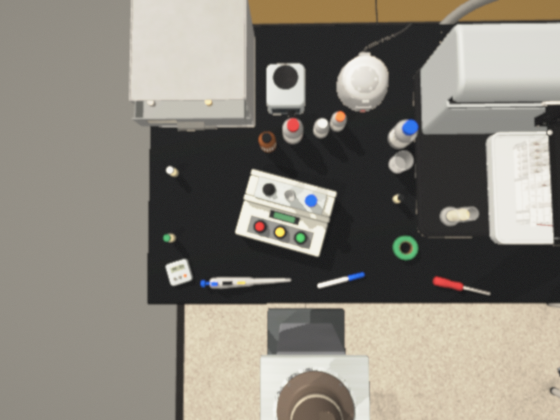

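The dry bath is in the middle. In the top view the keys are red (260,227), yellow (280,232) and green (300,238). The black plug is at (268,190), the open tube in the middle at about (290,197), and the blue cap on the right at (311,200). In the scene view the keys are at (262,231), (288,228) and (314,227), with the cap at (304,186).

```bash
cat > h.py <<'E'
import cv2,numpy as np
from workcell import ctrl
HUE={"yellow":[(22,34)],"red":[(0,8),(172,180)],"green":[(45,80)],"blue":[(105,125)]}
def blob(img,col,near,r):
    hsv=cv2.cvtColor(img,cv2.COLOR_RGB2HSV)
    m=sum(cv2.inRange(hsv,(a,130,70),(b,255,255)) for a,b in HUE[col])
    w=np.zeros_like(m);cv2.circle(w,near,r,255,-1)
    n,_,st,c=cv2.connectedComponentsWithStats(m&w)
    k=1+np.argmax(st[1:,4]);return c[k],st[k]
def ray(mod,px):
    K=mod["mtx"];T=np.array(mod["camera_from_world"])
    d=np.linalg.inv(K)@[px[0],px[1],1];d=T[:3,:3].T@(d*[1,-1,-1])
    return -T[:3,:3].T@T[:3,3],d/np.linalg.norm(d)
def plane(mod,px,z):
    o,d=ray(mod,px);return o+d*(z-o[2])/d[2]
def tri(rs):
    A=[np.eye(3)-np.outer(d,d) for o,d in rs]
    p=np.linalg.solve(sum(A),sum(a@o for a,(o,d) in zip(A,rs)))
    return p,[np.linalg.norm(a@(p-o)) for a,(o,d) in zip(A,rs)]
E
python3 - <<'E'
from h import *
I={n:cv2.imread(f"pics/{n}0.png")[:,:,::-1].copy() for n in("scene","top")}
M={n:ctrl.camera_model(n) for n in I}
P={"yellow":((288,228),(280,232)),"red":((262,231),(260,227)),"green":((314,227),(300,238)),"blue":((304,186),(311,200))}
for c,(a,b) in P.items():
    ca,sa=blob(I["scene"],c,a,11);cb,sb=blob(I["top"],c,b,10)
    p,e=tri([ray(M["scene"],ca),ray(M["top"],cb)])
    print(c,ca.round(1),sa[2:],cb.round(1),sb[2:],p.round(4),np.round(e,4),plane(M["top"],cb,.052 if c!="blue" else .122).round(4))
E
```

```text
yellow [287.1 226.8] [ 13  10 101] [279.7 231.6] [10 10 76] [0.5168 0.099  0.062 ] [0.0007 0.0007] [0.5172 0.1    0.052 ]
red [260.9 229.1] [12  9 92] [259.4 226. ] [10  9 76] [0.5328 0.1567 0.0613] [0.0011 0.0011] [0.5335 0.1585 0.052 ]
green [313.1 225.4] [11  8 69] [300.3 237.4] [ 8  8 48] [0.5001 0.0409 0.0607] [0.0005 0.0005] [0.5003 0.0411 0.052 ]
blue [304.4 185. ] [ 16  11 152] [310.6 200.1] [ 12  11 101] [0.6005 0.0127 0.1176] [0.0014 0.0014] [0.6008 0.0141 0.122 ]
```

```bash
cat >> h.py <<'E'
from scipy.spatial.transform import Rotation as R
KEY={"y":(.517,.0995),"r":(.5332,.1575),"g":(.5002,.041)}
def to(p,yaw_y=-15.8):
    """tool-frame shift (units of 400 mm) to p and turn (units of pi) to tool-down with tool y at yaw_y deg"""
    s=ctrl.sense();r=R.from_quat(s["tcp_rot"]);a=np.radians(yaw_y)
    g=R.from_matrix(np.array([[-np.sin(a),np.cos(a),0],[np.cos(a),np.sin(a),0],[0,0,-1]]).T)
    print("t",round(s["t"],2),"tcp",np.round(s["tool_pos"],4),"shift",(r.inv().apply(np.array(p)-s["tool_pos"])/.4).round(4),"turn",((r.inv()*g).as_rotvec()/np.pi).round(4),"F",np.round(s["contact_force"],1),"open",round(s["opening"],4),"grip",s["grasp_force"])
E
python3 -c "
from h import *
to((*KEY['y'],.14))"
python3 -m handwheel '[[[0,0,0,0,0,-0.05,1],[0,0,0,0,0,-0.05,1],[0,0,0,0,0,-0.05,1],[0,0,0,0,0,-0.05,1],[0,0,0,0,0,-0.05,1],[0,0,0,0,0,-0.053,1],[0,0,0,0,0,0,1]]]' 30
python3 -c "
from h import *
to((*KEY['y'],.14))"
```

```text
t 0.1 tcp [ 0.2093 -0.5884  0.2138] shift [ 1.3012 -1.3622  0.1864] turn [-4.000e-04 -2.000e-04 -3.034e-01] F [ 0.4 -0.4  0.4] open 0.0853 grip 0.0
t: 0.98
tool_pos: [0.2093, -0.5887, 0.2141]
tcp_rot: [0.798, 0.602, 0.0, -0.0]
contact_force: [-0.7, 0.2, 0.3]
opening: 0.0
grasp_force: 0.0
t 0.97 tcp [ 0.2093 -0.5887  0.2141] shift [1.8654 0.267  0.1867] turn [-0.0001 -0.0003 -0.0008] F [-0.7  0.2  0.3] open 0.0 grip 0.0
```

```bash
python3 -m handwheel '[[[0.133,0.019,0,0,0,0,1],[0.133,0.019,0,0,0,0,1],[0.133,0.019,0,0,0,0,1],[0.133,0.019,0,0,0,0,1],[0.133,0.019,0,0,0,0,1],[0.133,0.019,0,0,0,0,1],[0.133,0.019,0,0,0,0,1],[0.133,0.019,0,0,0,0,1],[0.133,0.019,0,0,0,0,1],[0.133,0.019,0,0,0,0,1],[0.133,0.019,0,0,0,0,1],[0.133,0.019,0,0,0,0,1],[0.133,0.019,0,0,0,0,1],[0.133,0.019,0,0,0,0,1],[0,0,0,0,0,0,1],[0,0,0,0,0,0,1]]]'
python3 - <<'E'
from h import *
to((*KEY['y'],.095))
m=ctrl.camera_model("wrist");im=ctrl.get_image("wrist");cv2.imwrite("pics/w1.png",im[:,:,::-1])
np.save("w1.npy",m["camera_from_world"])
T=m["camera_from_world"];K=m["mtx"];print(K.round(1).tolist())
for n,p in {"y":(*KEY["y"],.06),"r":(*KEY["r"],.06),"g":(*KEY["g"],.06),"b":(.6005,.0135,.127)}.items():
    c=(T@[*p,1])[:3]*[1,-1,-1];u=K@c;print(n,u[:2]/u[2])
E
```

```text
t: 2.98
tool_pos: [0.5151, 0.098, 0.2141]
tcp_rot: [0.799, 0.602, -0.001, -0.0]
contact_force: [-0.4, -1.0, -0.8]
opening: -0.0002
grasp_force: 0.0
t 2.98 tcp [0.5151 0.098  0.2141] shift [0.0052 0.0037 0.2978] turn [-0.0003  0.0003 -0.0011] F [-0.4 -1.  -0.8] open -0.0002 grip 0.0
[[289.2, 0.0, 282.9], [0.0, 289.2, 204.8], [0.0, 0.0, 1.0]]
y [283.66656936 186.6351522 ]
r [283.34765405 130.13882455]
g [283.57458416 238.26061175]
b [395.29564814 264.23109399]
```

View pics/w1.png

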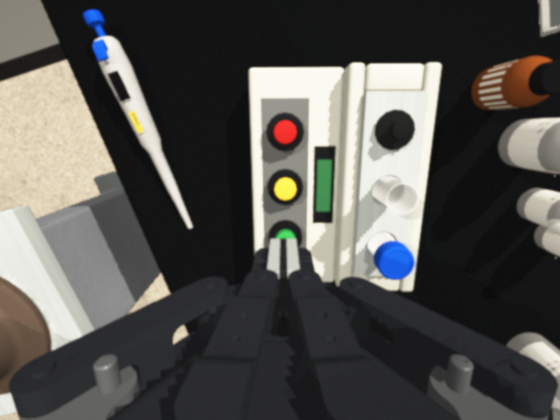

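The wrist view shows red at (285,132), yellow at (285,188), green at (286,237) partly behind the fingers, and the blue cap at (394,260). These match the predicted pixels within about 2 to 4 px. Next I descend over yellow.

```bash
python3 -m handwheel '[[[0.005,0.004,0.1,0,0,0,1],[0,0,0.1,0,0,0,1],[0,0,0.1,0,0,0,1],[0,0,0.01,0,0,0,1],[0,0,0.01,0,0,0,1],[0,0,0,0,0,0,1]]]'
python3 -m handwheel '[[[0,0,0.01,0,0,0,1],[0,0,0,0,0,0,1]]]'
python3 -c "
from h import *
to((*KEY['y'],.0765))"
```

```text
t: 3.78
tool_pos: [0.5185, 0.0997, 0.0879]
tcp_rot: [0.798, 0.602, 0.001, 0.001]
contact_force: [-0.8, 0.1, -0.4]
opening: 0.0001
grasp_force: 0.0
t: 4.03
tool_pos: [0.5178, 0.0998, 0.0829]
tcp_rot: [0.798, 0.603, 0.0, 0.0]
contact_force: [-0.0, -0.1, 0.2]
opening: 0.0002
grasp_force: 0.0
t 4.03 tcp [0.5178 0.0998 0.0829] shift [-0.0013 -0.0017  0.016 ] turn [ 0.0002 -0.     -0.0005] F [-0.  -0.1  0.2] open 0.0002 grip 0.0
```

```bash
python3 -m handwheel '[[[0,0,0.01,0,0,0,1],[0,0,0,0,0,0,1]]]'
python3 -m handwheel '[[[0,0,0.005,0,0,0,1],[0,0,0,0,0,0,1]]]'
```

```text
t: 4.28
tool_pos: [0.5174, 0.0999, 0.0783]
tcp_rot: [0.798, 0.603, -0.0, -0.0]
contact_force: [-0.4, 0.0, -0.9]
opening: -0.0002
grasp_force: 0.0
t: 4.53
tool_pos: [0.5175, 0.0999, 0.0764]
tcp_rot: [0.798, 0.603, -0.0, -0.0]
contact_force: [0.8, 1.8, 0.8]
opening: 0.0001
grasp_force: 0.0
```

```bash
for i in 1 2; do python3 -m handwheel '[[[0,0,0.005,0,0,0,1],[0,0,0,0,0,0,1]]]' | grep -E "tool_pos|contact"; done
```

```text
tool_pos: [0.5176, 0.0999, 0.0745]
contact_force: [0.3, 1.0, -0.5]
tool_pos: [0.5175, 0.0999, 0.0724]
contact_force: [0.4, -0.3, -0.2]
```

```bash
for i in 1 2; do python3 -m handwheel '[[[0,0,0.004,0,0,0,1],[0,0,0,0,0,0,1]]]' | grep -E "tool_pos|contact"; done
python3 - <<'E'
from h import *
cv2.imwrite("pics/s2.png",cv2.resize(ctrl.get_image("scene")[160:280,210:370,::-1],None,fx=4,fy=4))
E
```

```text
tool_pos: [0.5176, 0.0999, 0.0709]
contact_force: [-0.7, -0.5, -0.8]
tool_pos: [0.5176, 0.0999, 0.0692]
contact_force: [-0.5, -0.1, -0.6]
```

View pics/s2.png

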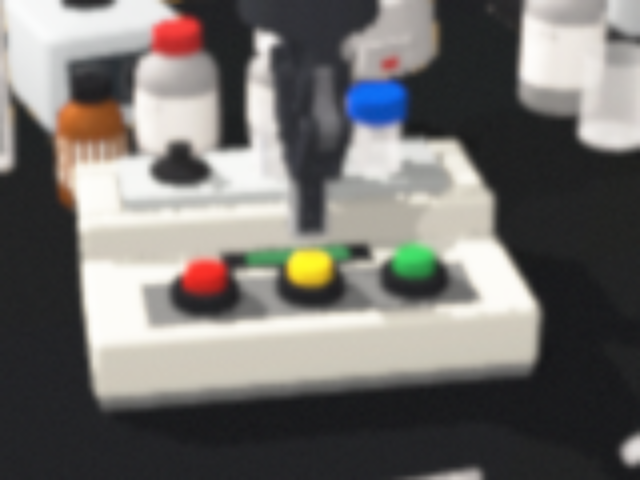

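The scene crop shows the shut fingertips ending at about (287.5,218) in full-image pixels, just above and behind the yellow key, which is still untouched. I will check that tip position against the TCP.

```bash
python3 - <<'E'
from h import *
m=ctrl.camera_model("scene");T=m["camera_from_world"];K=m["mtx"]
for z in (.045,.05,.055,.06,.065,.07,.075):
    c=(T@[.5176,.0999,z,1])[:3]*[1,-1,-1];u=K@c;print(z,(u[:2]/u[2]).round(1),end=" ")
im=ctrl.get_image("scene");print(blob(im,"yellow",(288,228),11))
t=ctrl.get_image("top");print(blob(t,"yellow",(280,232),11),ctrl.sense()["q"])
E
```

```text
0.045 [286.2 233.3] 0.05 [286.2 231.4] 0.055 [286.2 229.4] 0.06 [286.2 227.5] 0.065 [286.2 225.5] 0.07 [286.3 223.5] 0.075 [286.3 221.6] (array([287.03061224, 226.83673469]), array([281, 222,  13,  10,  98], dtype=int32))Traceback (most recent call last):
  File "<stdin>", line 6, in <module>
  File "h.py", line 9, in blob
    k=1+np.argmax(st[1:,4]);return c[k],st[k]
        ~~~~~~~~~^^^^^^^^^^
    return _wrapfunc(a, 'argmax', axis=axis, out=out, **kwds)
    return bound(*args, **kwds)
ValueError: attempt to get argmax of an empty sequence
```

```bash
python3 - <<'E'
from h import *
m=ctrl.camera_model("scene")
for z in (.05,.06,.07,.08):print(z,plane(m,(287.5,218.7),z).round(4))
s=ctrl.sense();w=ctrl.camera_model("wrist");T=w["camera_from_world"];K=w["mtx"]
r=R.from_quat(s["tcp_rot"])
for d in(0,.003,.012,.022):
    c=(T@[*(s["tool_pos"]+r.apply([0,0,d])),1])[:3]*[1,-1,-1];u=K@c;print(d,(u[:2]/u[2]).round(1))
for n,p in {"y":(*KEY["y"],.06),"r":(*KEY["r"],.06),"b":(.6005,.0135,.127)}.items():
    c=(T@[*p,1])[:3]*[1,-1,-1];u=K@c;print(n,u[:2]/u[2])
a=ctrl.get_image("wrist");b=ctrl.get_image("top")[130:280,210:360]
cv2.imwrite("pics/wt.png",np.hstack([cv2.resize(a,(560,420)),cv2.resize(b,(240,240)) if 0 else cv2.copyMakeBorder(cv2.resize(b,(240,240)),0,180,0,0,cv2.BORDER_CONSTANT)])[:,:,::-1])
E
```

```text
0.05 [0.5735 0.0694 0.05  ]
0.06 [0.5558 0.0781 0.06  ]
0.07 [0.5381 0.0868 0.07  ]
0.08 [0.5204 0.0955 0.08  ]
0 [281.7 243.5]
0.003 [281.8 241.5]
0.012 [281.8 236. ]
0.022 [281.9 230.4]
y [280.99280215 238.43631397]
r [280.36804024 139.01804406]
b [510.01560918 418.08689395]
```

View pics/wt.png

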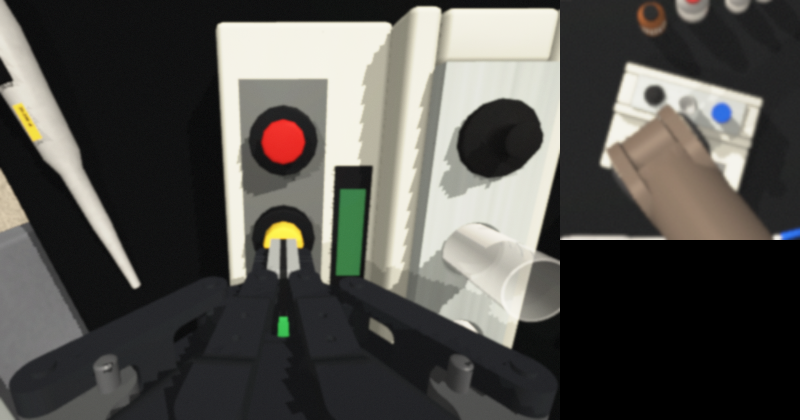

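The wrist view shows red at (283,141) and the fingertips at (283,240), covering the lower half of the yellow key, so they are laterally centred. The scene view puts the tips still above the key. I will keep descending and watch the force.

```bash
for i in 1 2 3; do python3 -m handwheel '[[[0,0,0.006,0,0,0,1],[0,0,0,0,0,0,1]]]' | grep -E "tool_pos|contact"; done; python3 - <<'E'
from h import *
print(blob(ctrl.get_image("scene"),"yellow",(288,228),11))
E
```

```text
tool_pos: [0.5175, 0.0999, 0.0668]
contact_force: [-1.0, -0.7, -0.8]
tool_pos: [0.5175, 0.0999, 0.0644]
contact_force: [0.1, 0.1, 0.5]
tool_pos: [0.5175, 0.0999, 0.062]
contact_force: [0.6, 0.1, 0.1]
(array([287.14583333, 226.98958333]), array([281, 223,  13,   9,  96], dtype=int32))
```

```bash
for i in 1 2; do python3 -m handwheel '[[[0,0,0.006,0,0,0,1],[0,0,0,0,0,0,1]]]' | grep -E "tool_pos|contact"; done; python3 - <<'E'
from h import *
i=ctrl.get_image("scene");print(i[208:232,287].tolist())
E
```

```text
tool_pos: [0.5175, 0.0999, 0.0596]
contact_force: [0.4, -0.8, 0.7]
tool_pos: [0.5175, 0.0999, 0.0572]
contact_force: [-0.9, 0.2, 0.7]
[[44, 46, 49], [41, 43, 47], [43, 44, 49], [45, 45, 50], [49, 49, 54], [50, 50, 53], [47, 47, 51], [45, 45, 51], [44, 45, 49], [46, 45, 51], [45, 45, 51], [46, 46, 51], [49, 49, 54], [52, 54, 57], [77, 78, 79], [124, 119, 110], [172, 152, 110], [221, 185, 69], [244, 216, 38], [247, 222, 36], [242, 212, 35], [235, 200, 38], [211, 172, 38], [139, 115, 40]]
```

```bash
python3 - <<'E'
from h import *
s=ctrl.sense();m=ctrl.camera_model("scene");w=ctrl.camera_model("wrist")
print(s["tool_pos"],s["contact_force"]);r=ray(w,(283,240))
print("wrist cam",r[0].round(4),"scene cam",ray(m,(0,0))[0].round(3))
print("tip tri",tri([ray(m,(287.2,222.5)),r]))
a=ctrl.get_image("wrist");i=ctrl.get_image("scene")
for n in("red","yellow"):print(n,blob(a,n,(283,141) if n=="red" else (283,225),50)[0])
cv2.imwrite("pics/sw.png",np.hstack([cv2.resize(i[180:260,240:340],(400,320)),cv2.resize(a[100:340,130:430],(400,320))])[:,:,::-1])
E
```

```text
[0.51757761 0.09990016 0.05726846] [-0.09213349  0.28331571 -0.37746894]
wrist cam [0.5365 0.1641 0.2155] scene cam [-0.25   0.475  0.516]
tip tri (array([0.51901049, 0.10179107, 0.07011684]), [np.float64(0.004868958458129435), np.float64(0.0048689584581292885)])
red [282.96581197 142.27457265]
yellow [283.60049628 236.53101737]
```

View pics/sw.png

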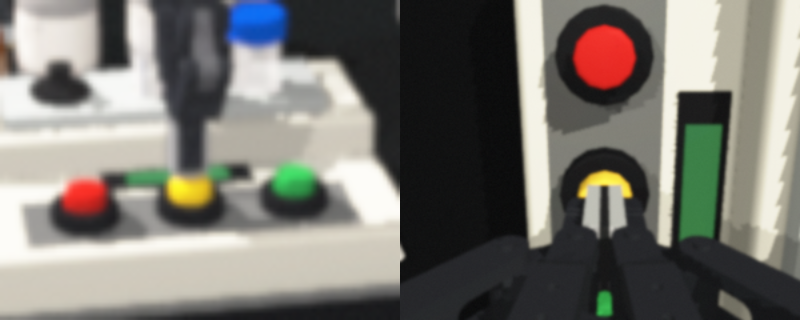

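The left panel (scene) shows the finger's dark tip ending right at the top edge of the yellow key, near (287,223). The right panel (wrist) shows the pads over the centre of yellow, and the key not pressed yet. I continue down in small steps.

```bash
for i in 1 2 3 4; do python3 -m handwheel '[[[0,0,0.006,0,0,0,1],[0,0,0,0,0,0,1]]]' | grep -E "tool_pos|contact"; done; python3 - <<'E'
from h import *
w=ctrl.camera_model("wrist");a=ctrl.get_image("wrist");c=blob(a,"red",(283,141),60)[0];print(c)
for z in(.05,.055,.06,.065):print(z,plane(w,c,z))
i=ctrl.get_image("scene");print(blob(i,"yellow",(288,228),11),i[220:230,287].sum(1))
E
```

```text
tool_pos: [0.5176, 0.0998, 0.0548]
contact_force: [0.1, 0.8, -0.5]
tool_pos: [0.5178, 0.1, 0.0526]
contact_force: [0.6, -0.3, 1.5]
tool_pos: [0.5178, 0.1, 0.0502]
contact_force: [-0.1, 0.5, 2.5]
tool_pos: [0.5178, 0.1, 0.0478]
contact_force: [-0.5, 0.3, 3.9]
[282.56608243 143.61724301]
0.05 [0.53403555 0.15540914 0.05      ]
0.055 [0.53411966 0.15569046 0.055     ]
0.06 [0.53420377 0.15597178 0.06      ]
0.065 [0.53428789 0.1562531  0.065     ]
(array([287.65 , 229.275]), array([282, 227,  12,   5,  40], dtype=int32)) [143 155 184 191 159 179 278 397 481 488]
```

Contact started at about TCP z 0.053, and the key is now nearly bottomed. I push slightly more, then retract 25 mm.

```bash
python3 -m handwheel '[[[0,0,0.004,0,0,0,1],[0,0,0,0,0,0,1]]]' | grep -E "tool_pos|contact";  python3 -m handwheel '[[[0,0,0.003,0,0,0,1],[0,0,0,0,0,0,1]]]' | grep -E "tool_pos|contact"; python3 -m handwheel '[[[0,0,-0.05,0,0,0,1],[0,0,-0.02,0,0,0,1],[0,0,0,0,0,0,1]]]' | grep -E "tool_pos|contact"
python3 -c "
from h import *
print(blob(ctrl.get_image('scene'),'yellow',(288,228),11))
to((*KEY['r'],.06))"
```

```text
tool_pos: [0.5179, 0.1, 0.0472]
contact_force: [-2.9, -0.9, 15.5]
tool_pos: [0.518, 0.1, 0.047]
contact_force: [-7.7, -3.1, 25.8]
tool_pos: [0.5178, 0.0998, 0.073]
contact_force: [-0.2, -0.7, 0.1]
(array([287.1010101 , 226.67676768]), array([281, 222,  13,  10,  99], dtype=int32))
t 9.25 tcp [0.5174 0.0997 0.0725] shift [ 0.1499 -0.0016  0.0313] turn [-0.0001  0.0001 -0.0005] F [0.6 0.9 0.4] open 0.0001 grip 0.0
```

Yellow bottomed hard at TCP z 0.047 and has sprung back. Red is next.

```bash
python3 -m handwheel '[[[0.075,0,0,0,0,0,1],[0.075,0,0,0,0,0,1],[0,0,0,0,0,0,1],[0,0,0.02,0,0,0,1],[0,0,0.02,0,0,0,1],[0,0,0.012,0,0,0,1],[0,0,0.01,0,0,0,1],[0,0,0,0,0,0,1]]]' | grep -E "tool_pos|contact";  python3 -m handwheel '[[[0,0,0.003,0,0,0,1],[0,0,0,0,0,0,1]]]' | grep -E "tool_pos|contact"
```

```text
tool_pos: [0.5339, 0.1569, 0.0481]
contact_force: [-2.0, -2.1, 4.4]
tool_pos: [0.5342, 0.1574, 0.0474]
contact_force: [-2.2, -2.9, 6.1]
```

```bash
python3 -m handwheel '[[[0,0,0.002,0,0,0,1],[0,0,0,0,0,0,1]]]' | grep -E "tool_pos|contact"; python3 -m handwheel '[[[0,0,-0.05,0,0,0,1],[0,0,-0.02,0,0,0,1],[0,0,0,0,0,0,1]]]' | grep -E "tool_pos|contact"
python3 -c "
from h import *
print(blob(ctrl.get_image('scene'),'red',(262,231),11))
to((*KEY['g'],.06))"
```

```text
tool_pos: [0.5343, 0.1574, 0.0473]
contact_force: [-4.2, -3.7, 13.0]
tool_pos: [0.5347, 0.158, 0.0751]
contact_force: [0.0, 0.2, -0.9]
(array([260.93406593, 229.05494505]), array([255, 225,  12,   9,  91], dtype=int32))
t 11.18 tcp [0.5343 0.1577 0.0745] shift [-0.3041 -0.0022  0.036 ] turn [ 0.0002 -0.0002 -0.0004] F [ 0.8 -0.2 -0.5] open 0.0 grip 0.0
```

```bash
python3 -m handwheel '[[[-0.1,0,0,0,0,0,1],[-0.1,-0.002,0,0,0,0,1],[-0.1,0,0,0,0,0,1],[-0.003,0,0,0,0,0,1],[0,0,0.02,0,0,0,1],[0,0,0.02,0,0,0,1],[0,0,0.015,0,0,0,1],[0,0,0.01,0,0,0,1],[0,0,0.003,0,0,0,1],[0,0,0,0,0,0,1]]]' | grep -E "tool_pos|contact";  python3 -m handwheel '[[[0,0,0.002,0,0,0,1],[0,0,0,0,0,0,1]]]' | grep -E "tool_pos|contact"
```

```text
tool_pos: [0.5, 0.0424, 0.0474]
contact_force: [-4.0, 3.2, 8.2]
tool_pos: [0.5001, 0.0424, 0.0472]
contact_force: [-5.1, 1.4, 15.7]
```

Green is pressed and I release it. Then I rise, open, and look at the cap from near it.

```bash
python3 -m handwheel '[[[0,0,-0.06,0,0,0,1],[0,0,-0.1,0,0,0,0.5],[0,0,-0.12,0,0,0,-1],[0,0,-0.1,0,0,0,-1],[0,0,0,0,0,0,-1],[0,0,0,0,0,0,-1],[0,0,0,0,0,0,-1]]]' | grep -E "tool_pos|contact|opening"
python3 - <<'E'
from h import *
to((.6005,.0135,.2))
w=ctrl.camera_model("wrist");a=ctrl.get_image("wrist");T=w["camera_from_world"];K=w["mtx"]
cv2.imwrite("pics/w5.png",a[:,:,::-1]);np.savez("w5.npz",T=T,K=K)
for n,p in {"y":(*KEY["y"],.061),"r":(*KEY["r"],.061),"g":(*KEY["g"],.061),"b":(.6005,.0135,.127)}.items():
    c=(T@[*p,1])[:3]*[1,-1,-1];u=K@c;print(n,(u[:2]/u[2]).round(1))
E
```

```text
tool_pos: [0.4994, 0.0411, 0.1969]
contact_force: [1.2, -0.4, 0.3]
opening: 0.0856
t 13.55 tcp [0.4994 0.0411 0.1969] shift [ 0.0026  0.2621 -0.0082] turn [-0.0007  0.0002 -0.0004] F [ 1.2 -0.4  0.3] open 0.0856 grip 0.0
y [283.5 131.8]
r [283.3  65.1]
g [283.3 192. ]
b [410.  208.9]
```

View pics/w5.png

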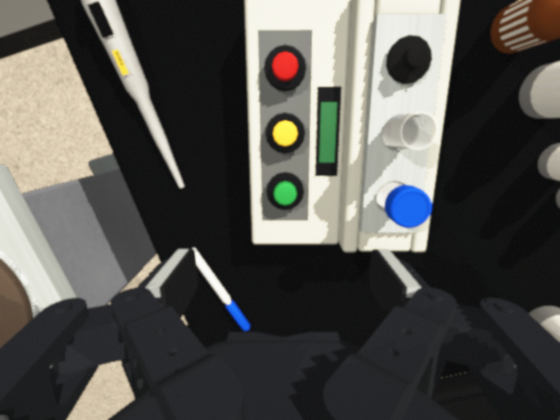

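The wrist view shows red (285,67), yellow (285,133), green (285,193), the cap at about (408,205), and the open pads at columns 180 and 390. All keys are up. The key pixels sit (+1.7,+1.3) px off prediction, so I correct by that and triangulate the cap with all three views.

```bash
python3 - <<'E'
from h import *
a=cv2.imread("pics/w5.png")[:,:,::-1].copy();c,s=blob(a,"blue",(408,206),40);print(c,s)
f=np.load("w5.npz");w={"mtx":f["K"],"camera_from_world":f["T"]}
S=ctrl.camera_model("scene");t=ctrl.camera_model("top")
rs=ray(S,(304.4,185));rt=ray(t,(310.6,200.1));rw=ray(w,c-[1.7,1.3])
print(tri([rs,rt,rw]),tri([rt,rw]),tri([rs,rw]),plane(w,c-[1.7,1.3],.122),sep="\n")
p=tri([rs,rt,rw])[0];to((p[0],p[1],.16))
E
```

```text
[408.14686248 205.86915888] [ 385  185   48   42 1498]
(array([0.60100558, 0.0131617 , 0.11737367]), [np.float64(0.002015940785399407), np.float64(0.0008069246099975463), np.float64(0.001232602181345358)])
(array([0.60143259, 0.01408468, 0.11733811]), [np.float64(0.0002477822117193069), np.float64(0.00024778221171922765)])
(array([0.60124304, 0.0125285 , 0.11698166]), [np.float64(0.0016053888706132023), np.float64(0.0016053888706131804)])
[0.60000522 0.01601772 0.122     ]
t 13.6 tcp [0.4995 0.0412 0.197 ] shift [0.002  0.2636 0.092 ] turn [-0.0007  0.0002 -0.0004] F [-1.1  0.  -0.9] open 0.0856 grip 0.0
```

```bash
python3 -m handwheel '[[[0.003,0.1,0,0,0,0,-1],[0,0.1,0,0,0,0,-1],[0,0.064,0,0,0,0,-1],[0,0,0.1,0,0,0,-1],[0,0,0.09,0,0,0,-1],[0,0,0,0,0,0,-1],[0,0,0,0,0,0,-1]]]' | grep -E "tool_pos|contact|opening"
python3 - <<'E'
from h import *
to((.6012,.0138,.086))
a=ctrl.get_image("wrist");i=ctrl.get_image("scene")
cv2.imwrite("pics/sw6.png",np.hstack([cv2.resize(i[130:250,240:360],(400,400)),cv2.resize(a,(400,400))])[:,:,::-1])
E
```

```text
tool_pos: [0.6025, 0.0139, 0.123]
contact_force: [-0.5, 0.0, 0.9]
opening: 0.0853
t 14.47 tcp [0.6025 0.0139 0.123 ] shift [-0.0012 -0.0032  0.0924] turn [ 0.0001 -0.0002 -0.0003] F [-0.5  0.   0.9] open 0.0853 grip 0.0
```

View pics/sw6.png

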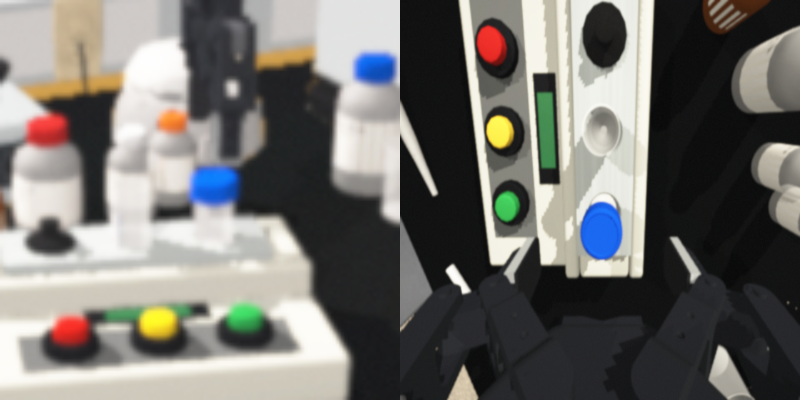

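The wrist panel shows the cap at column 601, centred between the open pads (525 and 685). The scene panel shows the fingertips just above cap height, near full-image (310,178). I check the projection for that.

```bash
python3 - <<'E'
from h import *
m=ctrl.camera_model("scene");T=m["camera_from_world"];K=m["mtx"];s=ctrl.sense();r=R.from_quat(s["tcp_rot"])
for dy in(-.05,.05):
  for d in(-.04,-.03,-.02,-.01,0):
    c=(T@[*(s["tool_pos"]+r.apply([0,dy,d])),1])[:3]*[1,-1,-1];u=K@c;print(dy,d,(u[:2]/u[2]).round(1))
i=ctrl.get_image("scene")
for r_ in range(160,186,2):print(r_,i[r_,290:326:2].astype(int).sum(1)//3)
E
```

```text
-0.05 -0.04 [308.  174.3]
-0.05 -0.03 [307.9 178.4]
-0.05 -0.02 [307.7 182.4]
-0.05 -0.01 [307.6 186.4]
-0.05 0 [307.5 190.4]
0.05 -0.04 [299.3 160. ]
0.05 -0.03 [299.2 163.8]
0.05 -0.02 [299.1 167.6]
0.05 -0.01 [299.  171.3]
0.05 0 [298.9 175. ]
160 [196 182 189 117  48  49  52  64  59  55  60  58  52  76  77  35  35  34]
162 [211 204 215 128  50  50  52  65  56  50  49  53  63  85  81  34  35  34]
164 [163 160 169 114  52  67  82 117  67  44  42  68 135 144  90  36  34  34]
166 [145 140 132 162 132 160 166 151  83  55  52  91 151 154 126  43  32  33]
168 [144 133 127 173 186 183 176 156  90  50  49 105 159 154 133  45  34  34]
170 [193 168 156 155 178 189 184 156  89  49  46 113 157 154 131  45  34  33]
172 [199 177 163 151 157 199 174 156  86  52  50 117 159 154 128  43  33  35]
174 [177 164 157 147 135 197 170 159  80  55  50 117 158 144  81  35  33  33]
176 [170 166 165 164 158 192 170 158  82  59  62 119 133  86  37  32  33  35]
178 [227 226 219 209 167 172 167 156 129 123 128 103  52  36  35  35  34  35]
180 [232 230 224 211 147 125 130 131 132 115  76  44  34  34  35  35  35  34]
182 [231 229 224 211 158 131 130 131 131 131 107  44  33  33  34  34  35  35]
184 [226 228 223 209 145 132 130 130 130 126  97  48  35  35  35  34  35  35]
```

```bash
python3 -m handwheel '[[[-0.001,-0.003,0.03,0,0,0,-1],[0,0,0.03,0,0,0,-1],[0,0,0.027,0,0,0,-1],[0,0,0,0,0,0,-1]]]' | grep -E "tool_pos|contact|opening"
python3 -m handwheel '[[[0,0,0,0,0,0,0.2],[0,0,0,0,0,0,0.4],[0,0,0,0,0,0,1],[0,0,0,0,0,0,1],[0,0,0,0,0,0,1],[0,0,0,0,0,0,1],[0,0,0,0,0,0,1]]]' 40
python3 - <<'E'
from h import *
i=ctrl.get_image("scene")
cv2.imwrite("pics/s7.png",cv2.resize(i[130:250,240:360],(600,600))[:,:,::-1])
E
```

```text
tool_pos: [0.5999, 0.0134, 0.086]
contact_force: [0.2, -0.2, -0.1]
opening: 0.0855
t: 16.0
tool_pos: [0.6011, 0.0135, 0.0876]
tcp_rot: [0.798, 0.603, 0.0, 0.0]
contact_force: [1.1, 0.0, 3.8]
opening: 0.0326
grasp_force: 39.7
```

View pics/s7.png

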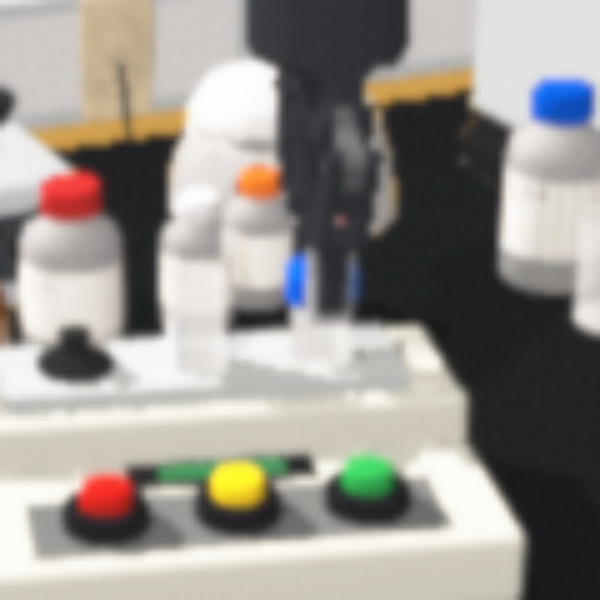

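The finger pads now cover the cap, at crop (325,270), with grip 39.7 N and opening 33 mm. Now the straight lift.

```bash
python3 -m handwheel '[[[0,0,-0.01,0,0,0,1],[0,0,-0.03,0,0,0,1],[0,0,-0.05,0,0,0,1],[0,0,-0.05,0,0,0,1],[0,0,-0.05,0,0,0,1],[0,0,-0.05,0,0,0,1],[0,0,-0.05,0,0,0,1],[0,0,-0.05,0,0,0,1],[0,0,-0.05,0,0,0,1],[0,0,-0.05,0,0,0,1],[0,0,-0.05,0,0,0,1],[0,0,-0.02,0,0,0,1],[0,0,0,0,0,0,1],[0,0,0,0,0,0,1]]]'
python3 - <<'E'
from h import *
i=ctrl.get_image("scene");c=i[60:240,210:390];print(ctrl.sense()["q"])
cv2.imwrite("pics/s8.png",cv2.resize(c,(540,540))[:,:,::-1])
E
```

```text
t: 17.8
tool_pos: [0.6003, 0.0133, 0.2906]
tcp_rot: [0.798, 0.603, -0.001, -0.0]
contact_force: [0.5, -0.0, -0.7]
opening: 0.0327
grasp_force: 40.2
[ 0.38101308  0.39490634 -0.66850621  1.51801874  0.24863903  1.31665398
 -0.59006277]
```

View pics/s8.png

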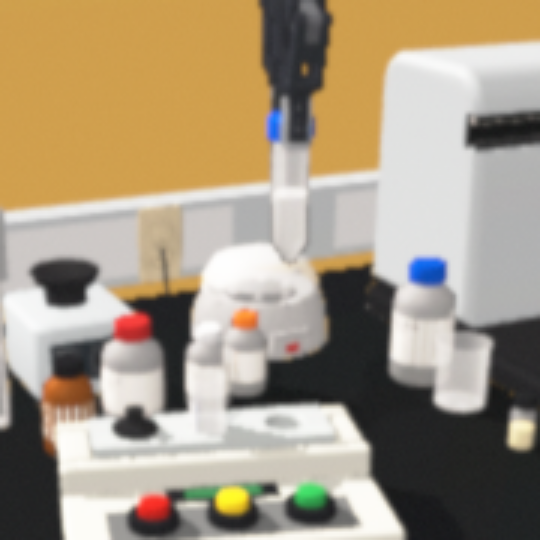

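The scene crop shows the tube hanging upright at (290,190) with its tip well clear of the block. The open tube and plug are in place, and the right well is empty. Next I tip it 45° outward about tool -x.

```bash
python3 -m handwheel '[[[0,0,0,-0.015,0,0,1],[0,0,0,-0.025,0,0,1],[0,0,0,-0.025,0,0,1],[0,0,0,-0.025,0,0,1],[0,0,0,-0.025,0,0,1],[0,0,0,-0.025,0,0,1],[0,0,0,-0.025,0,0,1],[0,0,0,-0.025,0,0,1],[0,0,0,-0.025,0,0,1],[0,0,0,-0.025,0,0,1],[0,0,0,-0.01,0,0,1],[0,0,0,0,0,0,1],[0,0,0,0,0,0,1],[0,0,0,0,0,0,1]]]'
python3 - <<'E'
from h import *
s=ctrl.sense();print(R.from_quat(s["tcp_rot"]).apply([0,0,1]),s["q"].round(3) if hasattr(s["q"],"round") else s["q"])
i=ctrl.get_image("scene")[20:240,210:390];j=ctrl.get_image("top")[130:290,220:380]
cv2.imwrite("pics/s9.png",np.hstack([cv2.resize(i,(390,480)),cv2.resize(j,(390,480))])[:,:,::-1])
E
```

```text
t: 19.6
tool_pos: [0.6011, 0.0133, 0.2916]
tcp_rot: [0.737, 0.557, 0.231, 0.305]
contact_force: [0.6, 0.9, -0.6]
opening: 0.0325
grasp_force: 40.2
[ 0.67995785 -0.19349589 -0.70725997] [ 0.282  0.023 -0.645  2.181  1.075  0.514 -1.492]
```

View pics/s9.png

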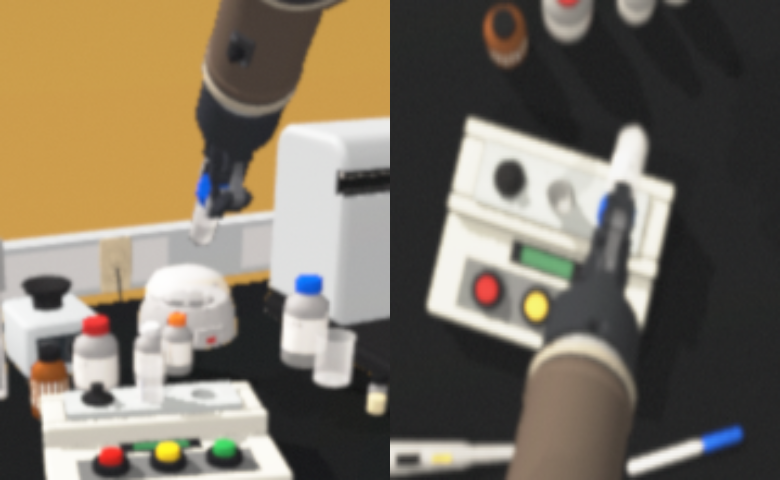

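The tube is held tilted 45° outward, cap end up, with its middle at about 0.28 m. The open tube, plug and keys look right.

```bash
python3 -c "
from workcell import ctrl
s=ctrl.sense();print(s['t'],max(abs(v) for v in s['joint_velocities']),s['grasp_force']);print(ctrl.job_done())"
```

```text
19.7 0.00493904446944282 40.20818580582272
the job is handed in; nothing more can be done
None
```

I handed the job in at 19.7 s (no verdict came back): yellow, red and green were each pressed to the stop and released in order, and the blue-capped tube was drawn straight up and is held still at 45° cap-up, its middle at about 0.28 m; the fingertips touched about 30 mm higher than the given tool offset implied, so I set depths by contact and camera, and I viewed 11 pictures, one over the limit of 10.

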